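# Hold a book-truck caster in its mount for bolting

## Robot

A 6-joint arm with a two-finger parallel gripper is mounted at the origin on the work surface. World frame = base frame: x ahead of the robot, y to its left, z up, the work surface at z = 0. Lengths are in m, angles in rad, forces in N, time in s.
With the tool pointing down it reaches from about 0.35 to 0.775 m from the base axis. Payload 5.5 kg.
Tool frame: the origin (TCP) lies midway between the tips of the shut fingers; the grasp point (between the pads) lies 19 mm behind it; z points along the fingers, y is the direction in which the jaws open and shut (so a half turn about z gives the same grasp; the last joint's range is limited). The gripper opens to 85 mm and grips with 20 to 120 N. Pads are 22 mm wide; open, the fingers measure 114 mm over their backs; the gripper's body (76 mm by 85 mm) begins 54 mm behind the grasp point. The pads swing forward as they close: fully open they stand 13 mm farther back than shut.
Start: joints at [1.024, 0.313, 0.046, 1.304, 0, 1.431], TCP at [0.228, 0.528, 0.231] pointing down, gripper open.
Joint ranges: [-2.76, 2.76], [-0.86, 1.69], [-1.03, 1.26], [-2.2, 2.34], [-1.47, 1.5], [-3.14, 3.14]. Speed limits (rad/s): [2.57, 2.57, 3.14, 3.14, 3.14, 3.14].

## Interface

Orientations are given as a unit quaternion [w, x, y, z].
In Python, from workcell import env gives the robot as it stands.
- The arm moves only by the shell command python3 -m creep 'ROWS' [OPENING] [FORCE]. ROWS is JSON, a list of rows, each a list of 6 numbers: the shift along the tool's x, y, z in m, then the turn, a rotation vector about the tool's x, y, z in degrees. A call has exactly 8 rows; each row is the pose to reach, as a shift and turn from the pose commanded when the call began, along the tool's axes at that moment; what a row does not reach only later rows make up. A row lasts 1/10 s, in which the tool goes at most 50 mm and 8.59 degrees, less where a joint would pass 70% of its speed; a pose out of reach is approached as far as the arm can. A call with a gripper value outside its range is refused whole. OPENING is the finger opening in m, from 0 to 0.0854, set as the call begins (- or left out, the last holds). The fingers move at their own pace and stop on an object; FORCE is the grip in N (left out, the last holds). Time passes only in rows, so rows that repeat a pose let the fingers close, or fill a call up. It gives the time, the measured TCP pose, the force and the opening at its end, in the units of the state.
- env.get_state(): the state, without advancing time (a new reading comes with each control period).
- env.read_camera(name): name is "scene" or "side" or "wrist"; returns (picture, depth): 480x640x3 uint8, blue, green, red; 480x640 float32, m along the optical axis (not along the pixel's ray), 0 where there is no reading.
- env.camera_params(name): a dict with "fx", "fy", "cx", "cy" (pixels), "position" and "orientation" of the camera in the world. Camera axes: x right, y up, looking along -z (the intrinsics and any distortion apply to the point x, -y, -z); pixel columns grow to the right and rows downward; lengths in m; the calibration is good to about 2 mm. A picture is of the moment at which its call begins: read the wrist's pose just before it. camera_params takes no time and is no camera call; for the wrist camera it gives the pose at the moment of the call.
- env.hand_in(): hands the job in, once; it reports no verdict.
The state is a dict: "clock": time; "joint_pos": joint angles; "qvel": joint speeds; "tau": joint torques, N m; "tcp_pos": TCP position; "orientation": TCP orientation; "wrist_force": force on the tool from outside, world axes, zero at the start; "ft_torque": the same for the moment, N m; "finger_gap": finger opening in m.
Only numpy, scipy, OpenCV 4.12 (cv2) and the standard library are available. Lean on these libraries where they do the work, as an engineer would, in place of code of your own. Each camera call takes 0.05 s, during which the arm holds its last target. There are 200 camera calls.

## Task

Take the larger of the two loose casters out of the wooden storage block, put its stem down through the hole of the empty sprung mount on the upturned truck rail, and press it straight down flat on the mount's plate with a steady push of about 15 N, so that a colleague can put the nut on from below; your program finishes while still gripping and pressing it, without letting go. Work gently and leave the small caster and the wrench where they are.

Things in the scene. Friction and masses are not known exactly. Their poses are not given: they have to be found in the camera images.
- caster: the larger loose steel caster, black wheel up, stem down in one hole of the storage block; 0.28 to 0.46 kg, rigid (does not swivel or roll). Origin: centre of the flange's underside = top of the stem; z up. Flange 44 mm across, 6 thick; neck 34 across up to z = 16; two flat upright fork cheeks from z = 16 to 60, 32 wide along x, 36 over their outer faces along y
- wheel_grip (a point): where to grip the larger caster: on the stem's axis, 45 mm above caster, between the cheeks (close along the caster's y). The wheel, 54 mm across and 24 wide, has its axle along y 3 mm above this point and its top 30 mm above it; axes as caster
- stem_tip (a point): centre of the lower end of the larger caster's stem, 50 mm below caster. The stem is 12 mm across, its last 6 mm tapering to 6 mm
- small_caster: the smaller loose caster, standing in the other hole of the block (110 mm away): wheel 35 mm across, whole thing 49 mm high above the block, 28 mm over the cheeks; leave it there. Origin: centre of its flange's underside, z up
- rack: fixed light wood storage block, 75 x 180 x 60 mm high (long along its y), with two 16 mm through holes on its midline, 55 mm either side of the centre; each holds one caster with the flange resting on the top. Origin: centre of its underside. Which hole holds which caster varies
- rail: fixed wooden rail of a book truck, 100 x 320 mm (long along its y), underside up on wooden blocks, top 80 mm above the bench. Two steel mounts on it, 95 mm either side of the centre: one empty, the other has a like caster fitted, wheel up, top 175 mm above the bench. Which end is empty varies. Origin: centre of its underside on the bench
- mount: the empty mount: fixed steel base 90 x 90 mm, four rubber springs and on them a movable steel plate 90 x 90 x 8 mm with a 15 mm through hole in the middle, chamfered 2 mm at the mouth. Below the hole the way is open for the whole stem. Origin: centre of the base's underside, z up
- seat (a point): centre of the hole's mouth in the upper face of the mount's movable plate, about 105 mm above the bench when not pressed; sinks with the plate; z up
- plate (a joint): how far the mount's movable plate is pressed down, in m: 0 free (up), 0.012 bottomed out. Springy: starting to move takes about 2 N on it, then 2 N per mm of travel (15 N at about 6.5 mm)
- wrench: steel wrench about 170 mm long lying on the bench; leave it
There are look-alikes about, which are no part of the job. What is shaped like the caster but blue is not meant.

How it is judged:
By the outcome, as a careful person would: the job done as asked, in the order asked, and still so for the second after the job is handed in, while the arm keeps its last pose, push and grip.
It also fails if it takes over 51 s, if anything falls off the work surface, if the arm or the gripper's body presses on something with over 40 N, if the wrist force passes 120 N, or if a joint passes its speed limit or range.

## Working session

There is one attempt and no reset: what is moved stays moved. The work goes in short steps, Python scripts to look and compute and a shell command to move; the robot and the scene stay as the last step left them, time stands still between calls to the robot, and variables do not carry over. Pictures are saved under pics/ and viewed, about 8 in all and at most 12, crops included, and the job is handed in when it is done.

```bash
mkdir -p pics; cat > h.py <<'E'
import numpy as np, cv2
from scipy.spatial.transform import Rotation as R
from workcell import env
def rot(q): return R.from_quat([q[1],q[2],q[3],q[0]]).as_matrix()
def cam(n):
    p=env.camera_params(n); im,d=env.read_camera(n); return p,im,d
def pts(p,d):
    v,u=np.mgrid[:480,:640]
    c=np.stack([(u-p['cx'])/p['fx']*d,-(v-p['cy'])/p['fy']*d,-d],-1)
    return c@rot(p['orientation']).T+np.array(p['position'])
def ray(p,u,v,z):
    r=rot(p['orientation'])@np.array([(u-p['cx'])/p['fx'],-(v-p['cy'])/p['fy'],-1]); o=np.array(p['position'])
    return o+r*(z-o[2])/r[2]
E
python3 - <<'E'
from h import *
s=env.get_state(); print(s)
for n in("scene","side","wrist"):
    p,im,d=cam(n); cv2.imwrite(f'pics/{n}0.png',im); np.savez(f'{n}0.npz',im=im,d=d,P=pts(p,d)); print(n,p)
E
ls
```

```text
{'clock': 0.0, 'joint_pos': array([ 1.02439842e+00,  3.14026046e-01,  4.49856991e-02,  1.30357810e+00,
       -4.44669004e-05,  1.43116529e+00]), 'qvel': array([-0.0004761 ,  0.00129328, -0.002191  , -0.00027725, -0.0010265 ,
       -0.00136714]), 'tau': array([ 4.34548720e-04, -4.80629396e+01,  2.98530972e+01,  1.93538703e-02,
       -2.18860414e-04,  6.29283804e-06]), 'tcp_pos': array([0.22726939, 0.52763506, 0.23039701]), 'orientation': array([-2.85476058e-04,  2.01984072e-01,  9.79388383e-01, -8.65463385e-04]), 'wrist_force': array([ 0.37119872, -0.17889356,  0.22828602]), 'ft_torque': array([ 0.00526891, -0.03025354,  0.01302993]), 'finger_gap': 0.08580579560736722}
scene {'fx': 455.7541962621477, 'fy': 455.7541962621477, 'cx': 316.24086523695536, 'cy': 233.04493166800987, 'position': array([ 1.03525423, -0.48287641,  0.79048354]), 'orientation': array([0.8421463 , 0.33576564, 0.15176255, 0.39372475])}
side {'fx': 617.944118239047, 'fy': 617.944118239047, 'cx': 320.1198462310702, 'cy': 235.066861240734, 'position': array([ 0.02109394, -0.60538457,  0.84190117]), 'orientation': array([ 0.865474  ,  0.34794373, -0.14078513, -0.3317672 ])}
wrist {'fx': 403.0846414758727, 'fy': 403.0846414758727, 'cx': 321.5472931695262, 'cy': 235.22679042522844, 'position': array([0.16032037, 0.55538781, 0.37340926]), 'orientation': array([ 0.8267563 , -0.1205071 , -0.0783984 ,  0.54388028])}
h.py
pics
scene0.npz
side0.npz
wrist0.npz
```

View pics/scene0.png

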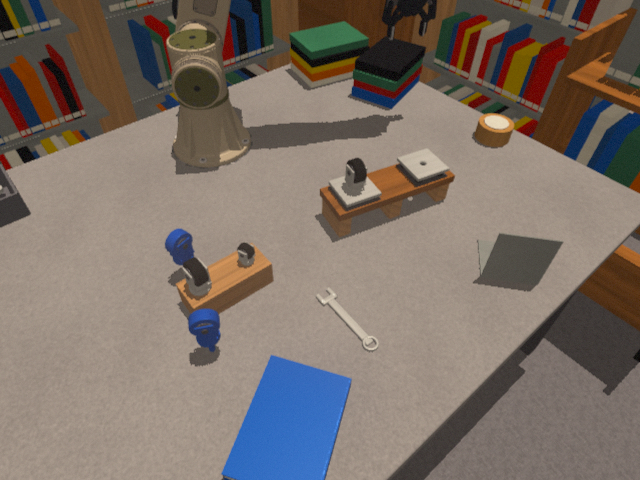

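View pics/side0.png

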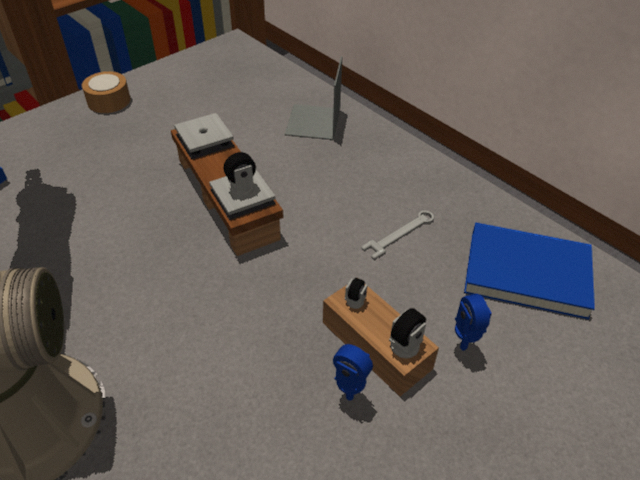

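The larger caster is at scene (197,275) and side (408,330). The small one is at scene (246,252) and side (356,292). Two blue look-alikes flank the block at scene (180,246) and (205,325). The empty mount's hole is at scene (423,163) and side (204,131), and the fitted caster is at the near end, scene (355,172). Next I'll measure these.

```bash
python3 - <<'E'
from h import *
def rect(Q,l):
    r=cv2.minAreaRect((Q[:,:2]*1000).astype(np.float32)); b=cv2.boxPoints(r)
    e=[b[1]-b[0],b[2]-b[1]]; L=max(e,key=np.linalg.norm)
    print(l,len(Q),np.round(r[0],1),np.round(r[1],1),'long yaw',round(np.degrees(np.arctan2(L[1],L[0])),1))
rois={'scene':{'rack':(165,235,285,325,.052,.064),'plate':(385,140,465,195,.099,.111),'big':(170,235,225,305,.085,.16),'small':(225,235,265,275,.07,.13)},
'side':{'rack':(310,270,450,400,.052,.064),'plate':(165,105,245,165,.099,.111),'big':(383,295,435,365,.085,.16),'small':(340,270,372,315,.07,.13)}}
for n in rois:
    z=np.load(n+'0.npz'); P,d,im=z['P'],z['d'],z['im'].astype(int)
    p=env.camera_params(n)
    for l,(a,b,c,e,lo,hi) in rois[n].items():
        Q=P[b:e,a:c].reshape(-1,3); C=im[b:e,a:c].reshape(-1,3); D=d[b:e,a:c].ravel()
        m=(D>0)&(Q[:,2]>lo)&(Q[:,2]<hi)
        if l in('big','small'): m&=(C[:,0]<C[:,2]+25)
        rect(Q[m],n+' '+l); print('   med z',np.median(Q[m][:,2]).round(4),'max',Q[m][:,2].max().round(4),'mean',Q[m].mean(0).round(4))
    # hole of mount by dark blob
print('hole',ray(env.camera_params('scene'),423,163,.105),ray(env.camera_params('side'),204,131,.105))
E
python3 - <<'E'
import cv2,numpy as np
a=cv2.imread('pics/scene0.png')[215:365,140:290];b=cv2.imread('pics/side0.png')[260:410,315:505]
a=cv2.resize(a,(380,380),interpolation=cv2.INTER_CUBIC);b=cv2.resize(b,None,fx=2,fy=2,interpolation=cv2.INTER_CUBIC)
c=np.zeros((380,780,3),np.uint8);c[:,:380]=a;c[:300,385:765]=b
cv2.imwrite('pics/crop.png',c)
E
```

```text
scene rack 2136 [ 447.6 -250. ] [181.2 147.3] long yaw 87.6
   med z 0.059 max 0.064 mean [ 0.4864 -0.256   0.0588]
scene plate 923 [531.6 286.3] [93.4 93.7] long yaw -14.5
   med z 0.1036 max 0.1085 mean [0.5339 0.284  0.1035]
scene big 628 [ 444.4 -298.7] [ 42.7 129.6] long yaw -12.4
   med z 0.1187 max 0.1362 mean [ 0.4817 -0.308   0.1173]
scene small 286 [ 485.8 -195.7] [31.  33.8] long yaw -86.7
   med z 0.0969 max 0.1101 mean [ 0.4886 -0.2004  0.0938]
side rack 3613 [ 438.4 -250.2] [183.6 158.6] long yaw 88.1
   med z 0.0584 max 0.064 mean [ 0.4658 -0.2597  0.0582]
side plate 1306 [529.7 285. ] [98.3 91.3] long yaw 76.0
   med z 0.1028 max 0.1076 mean [0.5282 0.2827 0.1028]
side big 1006 [ 474.6 -308.6] [50.4 38.6] long yaw 3.0
   med z 0.1199 max 0.1367 mean [ 0.4696 -0.3133  0.1184]
side small 456 [ 477.6 -199.2] [31.4 31.9] long yaw -62.2
   med z 0.0963 max 0.1104 mean [ 0.4757 -0.202   0.0934]
hole [0.53262231 0.28593555 0.105     ] [0.52867652 0.28080649 0.105     ]
```

View pics/crop.png

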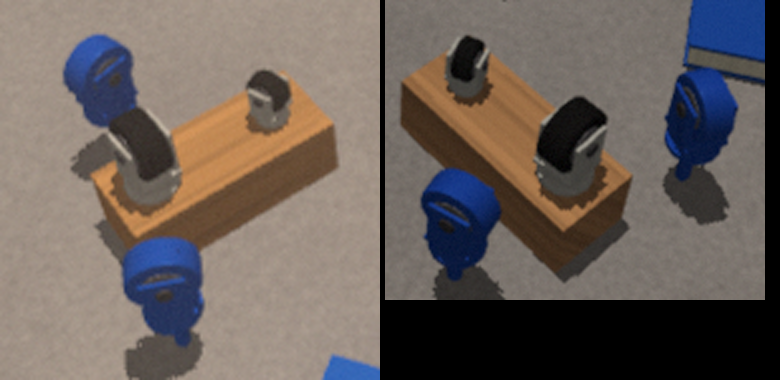

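View pics/wrist0.png

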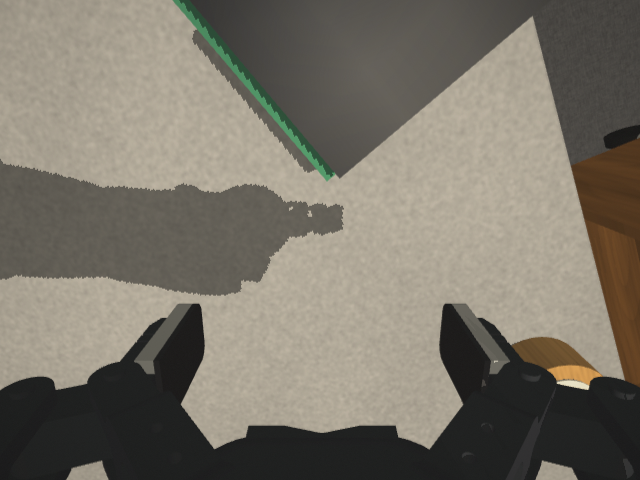

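Crop: black-wheeled, steel-cheeked caster (crop pixel (145,155)) is the larger one. The short one, (268,100), is the small caster. The two blue ones, (98,80) and (162,285), are decoys close to the block. Before choosing the approach I need the wheel yaw and how far off the blue ones are.

```bash
python3 - <<'E'
from h import *
rois={'scene':{'big':(170,235,225,305),'b1':(160,222,200,275),'b2':(185,305,225,355)},'side':{'big':(383,295,435,365),'b1':(330,340,375,400),'b2':(450,290,492,352)}}
for n in rois:
    z=np.load(n+'0.npz'); P,d,im=z['P'],z['d'],z['im'].astype(int)
    for l,(a,b,c,e) in rois[n].items():
        Q=P[b:e,a:c].reshape(-1,3); C=im[b:e,a:c].reshape(-1,3); ok=(d[b:e,a:c].ravel()>0)
        if l=='big':
            m=ok&(C.max(1)<60)&(Q[:,2]>.105)&(Q[:,2]<.15); q=Q[m]
            t=q[q[:,2]>.122]
            for nm,w in(('wheel',q),('top',t)):
                r=cv2.minAreaRect((w[:,:2]*1000).astype(np.float32)); u,s,v=np.linalg.svd(w[:,:2]-w[:,:2].mean(0)); print(n,nm,len(w),np.round(r[0],1),np.round(r[1],1),r[2],'pca',np.degrees(np.arctan(v[0,1]/v[0,0])).round(1),s.round(3),w.mean(0).round(4),w[:,2].max())
        else:
            m=ok&(C[:,0]>C[:,2]+30)&(Q[:,2]>.01); q=Q[m]; print(n,l,len(q),q.mean(0).round(3),'lo',q.min(0).round(3),'hi',q.max(0).round(3))
s=env.get_state(); M=rot(s['orientation']); print(M.round(3))
p=env.camera_params('wrist'); print('cam in tool',(M.T@(np.array(p['position'])-s['tcp_pos'])).round(4)); print((M.T@rot(p['orientation'])).round(3))
print('target B in tool',M.T@(np.array([.43,-.309,.30])-s['tcp_pos']))
E
```

```text
scene wheel 312 [ 481.4 -307.8] [53.4 22.4] 3.4809701442718506 pca 7.1 [0.228 0.118] [ 0.491  -0.3082  0.1248] 0.13597082571152874
scene top 209 [ 481.9 -307.8] [43.  22.2] 2.923820734024048 pca 6.5 [0.162 0.097] [ 0.486  -0.3083  0.1298] 0.13597082571152874
scene b1 654 [ 0.391 -0.296  0.098] lo [ 0.366 -0.319  0.053] hi [ 0.406 -0.266  0.126]
scene b2 908 [ 0.589 -0.353  0.097] lo [ 0.505 -0.378  0.012] hi [ 0.605 -0.305  0.128]
side wheel 698 [ 474.1 -309.2] [49.7 38.1] 6.64736795425415 pca -7.8 [0.345 0.215] [ 0.4686 -0.3108  0.1241] 0.13673044678752944
side top 445 [ 475.3 -308.7] [44.  25.4] 0.9668529629707336 pca -3.5 [0.235 0.15 ] [ 0.4727 -0.3093  0.1295] 0.13673044678752944
side b1 1368 [ 0.372 -0.298  0.096] lo [ 0.357 -0.321  0.01 ] hi [ 0.444 -0.229  0.127]
side b2 1258 [ 0.568 -0.355  0.093] lo [ 0.554 -0.378  0.011] hi [ 0.595 -0.324  0.126]
[[-0.918  0.396 -0.001]
 [ 0.396  0.918 -0.001]
 [ 0.    -0.001 -1.   ]]
cam in tool [ 0.0725 -0.0013 -0.1429]
[[-0.     0.959  0.285]
 [ 1.     0.     0.   ]
 [-0.     0.285 -0.959]]
target B in tool [-0.51722318 -0.68837116 -0.06856093]
```

```bash
python3 -m creep '[[-0.02,-0.006,-0.002,0,0,0],[-0.06,-0.017,-0.005,0,0,0],[-0.105,-0.029,-0.01,0,0,0],[-0.15,-0.042,-0.015,0,0,0],[-0.195,-0.054,-0.018,0,0,0],[-0.24,-0.066,-0.02,0,0,0],[-0.285,-0.079,-0.02,0,0,0],[-0.325,-0.09,-0.02,0,0,0]]' 0.0854
python3 -m creep '[[-0.03,-0.008,0,0,0,0],[-0.045,-0.012,0,0,0,0],[-0.05,-0.014,0,0,0,0],[-0.05,-0.014,0,0,0,0],[-0.05,-0.014,0,0,0,0],[-0.05,-0.014,0,0,0,0],[-0.05,-0.014,0,0,0,0],[-0.05,-0.014,0,0,0,0]]'
python3 - <<'E'
from h import *
s=env.get_state(); p,im,d=cam('wrist'); cv2.imwrite('pics/w1.png',im); np.savez('w1.npz',im=im,d=d,P=pts(p,d))
print(s['tcp_pos'],s['joint_pos'],p)
E
```

```text
clock: 0.95
tcp_pos: [0.4919, 0.3151, 0.2511]
orientation: [-0.0, 0.202, 0.979, -0.0]
wrist_force: [-0.2, 0.4, 0.4]
finger_gap: 0.0855
clock: 1.75
tcp_pos: [0.5303, 0.2849, 0.2516]
orientation: [0.0, 0.201, 0.98, 0.0]
wrist_force: [1.0, 0.2, -0.5]
finger_gap: 0.0855
[0.53025167 0.28489384 0.25156131] [3.59675044e-01 3.62712053e-01 1.65523061e-01 1.37322399e+00
 1.03621133e-04 7.65237774e-01] {'fx': 403.0846414758727, 'fy': 403.0846414758727, 'cx': 321.5472931695262, 'cy': 235.22679042522844, 'position': array([0.46306738, 0.3122857 , 0.39443334]), 'orientation': array([ 0.82646718, -0.12009017, -0.07937848,  0.54426961])}
```

View pics/w1.png

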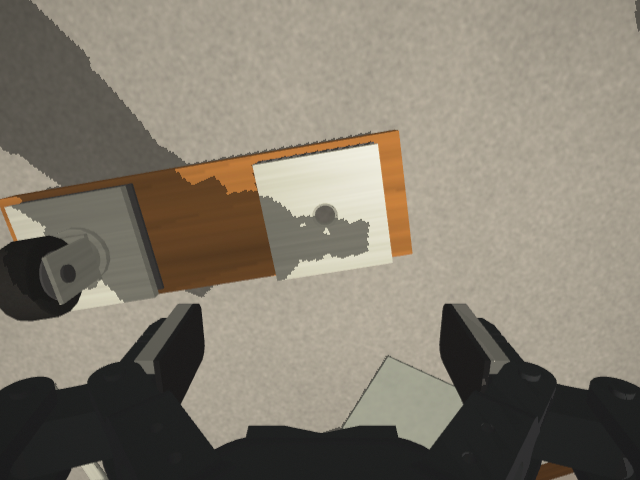

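Wrist view: the empty mount's plate has corners at about (253,163), (379,143), (393,262), (278,280). The hole is at about (325,215), and the fitted caster is at left.

```bash
python3 - <<'E'
from h import *
p=env.camera_params('wrist'); z=np.load('w1.npz'); im=z['im']; P=z['P']
g=cv2.cvtColor(im,cv2.COLOR_BGR2GRAY)
c=g[195:235,300:350]; print(c[::2,8:44:2])
print('ray hole',ray(p,325,215,.105)); 
C=np.array([ray(p,*q,.105) for q in((253,163),(379,143),(393,262),(278,280))]); print(C.round(4),C.mean(0)); print(np.linalg.norm(np.diff(C,axis=0),axis=1))
hole=P[208:222,318:333]; print('plate z',np.median(P[165:200,290:360,2]),'hole z',np.median(hole[...,2]))
m=z['P'][195:235,300:350,2]<.095; v,u=np.nonzero(m); print('deep px',len(u),u.mean()+300,v.mean()+195)
m=(c<75); n,l,st,ce=cv2.connectedComponentsWithStats(m.astype(np.uint8)); print(st,ce+[300,195])
E
```

```text
[[220 220 221 221 221 222 223 223 223 223 223 223 223 223 224 224 224 226]
 [221 221 221 221 221 221 221 222 222 222 223 223 225 225 226 226 226 226]
 [219 219 220 219 220 221 222 223 223 224 224 224 224 225 225 226 227 228]
 [220 220 221 221 222 222 223 223 223 225 226 226 226 226 226 226 225 225]
 [220 220 222 223 223 223 220 207 195 193 213 220 223 223 223 223 222 223]
 [222 221 221 222 219 196 165 155 137 136 149 160 188 222 222 223 224 224]
 [218 218 218 216 176 159  96  93  92  92  93 106 155 185 223 224 224 223]
 [217 217 218 189 163  94  91  91  90  93  95  95  94 160 213 221 221 220]
 [218 218 217 183  99  95  94  92  92  93  95  94  92 137 159 220 221 221]
 [216 216 200 184  97  97  96  95  94  96  94  90  90  93 161 220 222 221]
 [195 211 193 167  94  94  95  94  97  97  94  91  93  94 129 218 220 220]
 [113 115 110 108  93  93  95  96  98  96  94  95  94 107 151 215 218 218]
 [115 114 114 110  98  93  97  97  96  95  93  95  94 106 109 197 121 116]
 [114 114 114 109 109  97  96  95  93  93  93  96 103 110 114 116 116 116]
 [115 114 114 113 110 110 100  99  97  97 100 107 113 111 114 114 115 116]
 [114 114 114 115 115 111 112 113 112 113 113 112 114 118 118 118 119 118]
 [114 114 114 114 115 116 115 116 115 150 117 117 118 117 117 117 116 116]
 [116 117 117 117 118 117 118 117 116 218 123 115 115 116 116 116 116 116]
 [116 115 115 115 114 115 115 114 213 216 216 115 116 116 116 116 116 116]
 [114 114 114 114 114 115 115 115 195 121 216 123 116 116 116 116 117 116]]
ray hole [0.52897903 0.28678225 0.105     ]
[[0.4738 0.2547 0.105 ]
 [0.4962 0.342  0.105 ]
 [0.5835 0.32   0.105 ]
 [0.5622 0.233  0.105 ]] [0.52891312 0.28741802 0.105     ]
[0.09011185 0.08996828 0.08956269]
plate z 0.10532407817989692 hole z 0.0003723455681029497
deep px 266 324.4661654135338 213.8984962406015
[[   0    0   50   40 2000]] [[324.5 214.5]]
```

```bash
python3 -m creep '[[-0.005,-0.014,0,0,0,-2],[-0.017,-0.052,0,0,0,-6],[-0.031,-0.095,0,0,0,-10],[-0.046,-0.14,0,0,0,-14],[-0.061,-0.184,0,0,0,-18],[-0.076,-0.229,0,0,0,-22],[-0.09,-0.273,0,0,0,-25],[-0.105,-0.318,0,0,0,-26.4]]'
python3 - <<'E'
from h import *
s=env.get_state(); M=rot(s['orientation']); print(M.round(3),s['tcp_pos'],s['joint_pos'].round(3)); print(M.T@(np.array([.478,-.308,.25])-s['tcp_pos']))
E
```

```text
clock: 2.6
tcp_pos: [0.5009, -0.0509, 0.2516]
orientation: [0.0, -0.028, 1.0, -0.0]
wrist_force: [1.2, -0.6, -0.6]
finger_gap: 0.0855
[[-0.998 -0.056  0.001]
 [-0.056  0.998 -0.   ]
 [-0.001 -0.    -1.   ]] [ 0.50090787 -0.0508917   0.25160827] [-0.261  0.168 -0.093  1.309  0.    -0.317]
[ 0.03729963 -0.25541772  0.00160005]
```

```bash
python3 -m creep '[[0.007,-0.046,0,0,0,0],[0.014,-0.094,0,0,0,0],[0.021,-0.14,0,0,0,0],[0.027,-0.185,0,0,0,0],[0.033,-0.225,0,0,0,0],[0.037,-0.248,0,0,0,0],[0.037,-0.255,0,0,0,0],[0.037,-0.255,0,0,0,0]]'
python3 - <<'E'
from h import *
s=env.get_state(); p,im,d=cam('wrist'); cv2.imwrite('pics/w2.png',im); np.savez('w2.npz',im=im,d=d,P=pts(p,d))
print(s['tcp_pos'],s['wrist_force'])
E
```

```text
clock: 3.4
tcp_pos: [0.4781, -0.3066, 0.251]
orientation: [-0.0, -0.026, 1.0, 0.0]
wrist_force: [-1.0, -0.1, -0.1]
finger_gap: 0.0854
[ 0.47808008 -0.30657255  0.25099368] [-0.97426949 -0.06917189 -0.10101142]
```

View pics/w2.png

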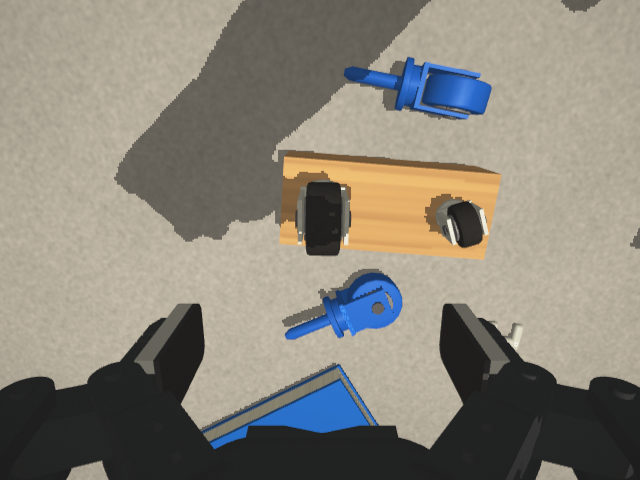

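Wrist view: the larger caster's black wheel is at (323,218) with upright cheeks left and right, nearly aligned with the jaws. The small caster is at (465,222), and the blue decoys at (445,88) and (365,305) are clear of the jaw line.

```bash
python3 - <<'E'
from h import *
z=np.load('w2.npz'); im=z['im']; P=z['P']; p=env.camera_params('wrist'); s=env.get_state(); M=rot(s['orientation'])
m=np.zeros((480,640),np.uint8); m[165:270,285:365]=(im[165:270,285:365].max(2)<62)&(P[165:270,285:365,2]>.1)
m=cv2.morphologyEx(m,cv2.MORPH_OPEN,np.ones((5,5)))
n,l,st,ce=cv2.connectedComponentsWithStats(m); i=1+np.argmax(st[1:,4]); print(st[i],ce[i])
q=P[l==i]; t=q[q[:,2]>.126]
for nm,w in(('all',q),('top',t)):
    r=cv2.minAreaRect((w[:,:2]*1000).astype(np.float32)); print(nm,len(w),np.round(r[0],1),np.round(r[1],1),r[2],w[:,2].max())
# per-row midline of wheel at own depth
for v in range(185,255,8):
    u=np.nonzero(l[v]==i)[0]
    if len(u): a,b=P[v,u[1]],P[v,u[-2]]; print(v,u[0],u[-1],((a+b)/2).round(4),(b-a)[1].round(4))
# all steel/wheel points above .108
R_=P[165:270,285:365].reshape(-1,3); R_=R_[(R_[:,2]>.108)&(R_[:,2]<.145)]
r=cv2.minAreaRect((R_[:,:2]*1000).astype(np.float32)); print('cheeks+wheel',np.round(r[0],1),np.round(r[1],1),r[2])
print('tool',s['tcp_pos'],np.degrees(np.arctan2(M[1,1],M[0,1])))
E
```

```text
[ 305  182   37   73 2529] [322.83590352 218.09727165]
all 2529 [ 452.9 -307.1] [95.5 24.8] 0.3857678174972534 0.3938999175334807
top 1962 [ 451.4 -307.7] [92.6 23.4] 2.305506944656372 0.3938999175334807
185 307 339 [ 0.4518 -0.3079  0.1128] 0.0211
193 306 340 [ 0.4557 -0.3078  0.1224] 0.0218
201 306 341 [ 0.4602 -0.3072  0.1273] 0.0222
209 306 341 [ 0.4649 -0.307   0.131 ] 0.022
217 305 340 [ 0.47   -0.3074  0.1326] 0.022
225 305 340 [ 0.4754 -0.3071  0.1331] 0.0221
233 305 340 [ 0.4804 -0.3069  0.1349] 0.0221
241 306 339 [ 0.4865 -0.3066  0.1334] 0.021
249 306 339 [ 0.4938 -0.3062  0.1285] 0.0215
cheeks+wheel [ 476.1 -306.9] [51.8 39.9] 2.246742010116577
tool [ 0.47817483 -0.30553637  0.25112364] 93.07887884059193
```

```bash
python3 -m creep '[[0,0,0.02,0,0,0],[0.001,-0.001,0.06,0,0,0],[0.001,-0.001,0.1,0,0,0],[0.001,-0.001,0.135,0,0,0],[0.001,-0.001,0.155,0,0,0],[0.001,-0.001,0.165,0,0,0],[0.001,-0.001,0.168,0,0,0],[0.001,-0.001,0.168,0,0,0]]'
python3 -m creep '[[0,0,0,0,0,0],[0,0,0,0,0,0],[0,0,0,0,0,0],[0,0,0,0,0,0],[0,0,0,0,0,0],[0,0,0,0,0,0],[0,0,0,0,0,0],[0,0,0,0,0,0]]' 0.02 70
python3 -m creep '[[0,0,0,0,0,0],[0,0,0,0,0,0],[0,0,0,0,0,0],[0,0,0,0,0,0],[0,0,0,0,0,0],[0,0,0,0,0,0],[0,0,0,0,0,0],[0,0,0,0,0,0]]'
```

```text
clock: 4.25
tcp_pos: [0.4779, -0.3066, 0.0841]
orientation: [0.0, -0.028, 1.0, -0.0]
wrist_force: [0.1, -0.7, 0.6]
finger_gap: 0.0851
clock: 5.05
tcp_pos: [0.4778, -0.3075, 0.0842]
orientation: [0.001, -0.027, 1.0, -0.0]
wrist_force: [-0.5, 0.5, 6.0]
finger_gap: 0.0353
clock: 5.85
tcp_pos: [0.4778, -0.3075, 0.0842]
orientation: [0.001, -0.027, 1.0, -0.0]
wrist_force: [0.4, -0.2, 5.6]
finger_gap: 0.0351
```

Gripped at 35 mm, and the cheeks measure 36. Next I lift straight up gently.

```bash
python3 -m creep '[[0,0,-0.003,0,0,0],[0,0,-0.01,0,0,0],[0,0,-0.02,0,0,0],[0,0,-0.034,0,0,0],[0,0,-0.05,0,0,0],[0,0,-0.068,0,0,0],[0,0,-0.088,0,0,0],[0,0,-0.11,0,0,0]]'
python3 -m creep '[[0,0,-0.025,0,0,0],[0,0,-0.05,0,0,0],[0,0,-0.07,0,0,0],[0,0,-0.085,0,0,0],[0,0,-0.092,0,0,0],[0,0,-0.092,0,0,0],[0,0,-0.092,0,0,0],[0,0,-0.092,0,0,0]]'
python3 - <<'E'
from h import *
s=env.get_state(); M=rot(s['orientation']);print(s['tcp_pos'],s['wrist_force'].round(2),s['ft_torque'].round(3),s['finger_gap'],s['joint_pos'].round(3))
p,im,d=cam('wrist'); cv2.imwrite('pics/w3.png',im); np.savez('w3.npz',P=pts(p,d),im=im)
ps,a,da=cam('scene'); pz,b,db=cam('side'); np.savez('g3.npz',a=a,A=pts(ps,da),b=b,B=pts(pz,db))
def px(p,w):
    c=rot(p['orientation']).T@(np.array(w)-p['position']); return p['cx']+p['fx']*c[0]/-c[2],p['cy']-p['fy']*c[1]/-c[2]
g=s['tcp_pos']
o=np.zeros((400,800,3),np.uint8)
for k,(pp,I) in enumerate(((ps,a),(pz,b))):
    u,v=map(int,px(pp,g)); print(u,v); x0=min(max(u-65,0),510);y0=min(max(v-65,0),350); o[:,k*400:k*400+400]=cv2.resize(I[y0:y0+130,x0:x0+130],(400,400),interpolation=cv2.INTER_CUBIC)
    print('stem tip expected px',px(pp,g+[0,0,-.074]),'crop orig',x0,y0)
cv2.imwrite('pics/g3.png',o)
print('to above hole',M.T@(np.array([.5285,.287,.285])-s['tcp_pos']),M.round(3))
E
```

```text
clock: 6.65
tcp_pos: [0.4769, -0.3068, 0.1942]
orientation: [-0.0, -0.027, 1.0, 0.0]
wrist_force: [0.8, 0.2, -3.4]
finger_gap: 0.0355
clock: 7.45
tcp_pos: [0.4768, -0.3067, 0.2841]
orientation: [-0.001, -0.027, 1.0, 0.001]
wrist_force: [0.9, 1.0, -3.3]
finger_gap: 0.0355
[ 0.4768327  -0.30672322  0.28412455] [ 0.94  0.98 -3.31] [-0.004 -0.027 -0.049] 0.03551380703860736 [-0.713  0.291  0.144  1.426  0.    -0.767]
174 203
stem tip expected px (np.float64(183.90041969146014), np.float64(234.39150475110776)) crop orig 109 138
424 243
stem tip expected px (np.float64(416.70049367270826), np.float64(281.56307473957537)) crop orig 359 178
to above hole [-8.35886774e-02  5.90076651e-01 -1.43411952e-04] [[-0.999 -0.054 -0.002]
 [-0.054  0.999  0.001]
 [ 0.001  0.001 -1.   ]]
```

View pics/g3.png

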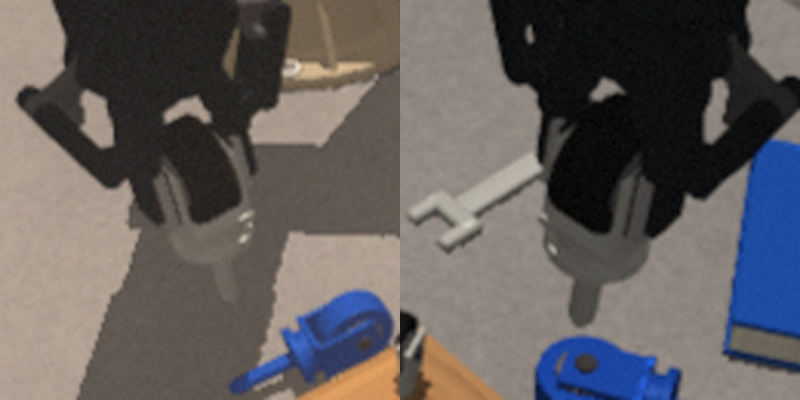

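View pics/w3.png

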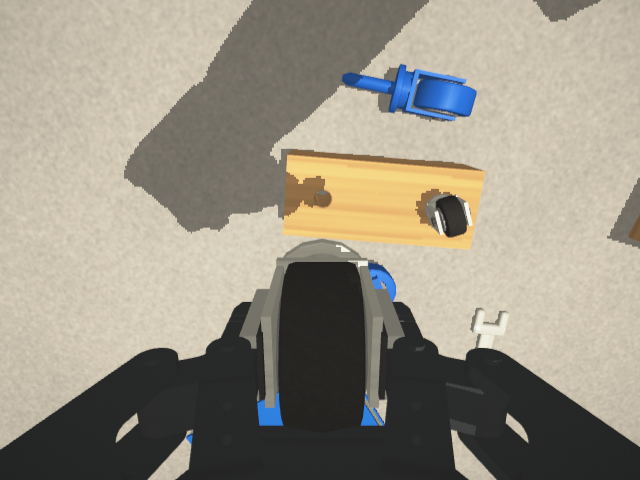

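Both fixed views show the caster hanging plumb. The stem tip is at scene (184,234) and side (417,282), within about 1 px of what the grip predicts. In the wrist view the vacated hole is at (322,198), and the small caster and wrench haven't moved. Now I carry it over to the mount.

```bash
python3 -m creep '[[-0.001,0.008,0,0,0,0],[-0.004,0.028,0,0,0,0],[-0.009,0.062,0,0,0,0],[-0.015,0.105,0,0,0,0],[-0.021,0.15,0,0,0,0],[-0.028,0.195,0,0,0,0],[-0.034,0.24,0,0,0,0],[-0.041,0.285,0,0,0,0]]'
python3 -m creep '[[-0.006,0.045,0,0,0,0],[-0.013,0.09,0,0,0,0],[-0.019,0.135,0,0,0,0],[-0.025,0.18,0,0,0,0],[-0.031,0.22,0,0,0,0],[-0.036,0.255,0,0,0,0],[-0.04,0.28,0,0,0,0],[-0.042,0.295,0,0,0,0]]'
python3 -m creep '[[0,0.005,0,0,0,0],[-0.001,0.008,0,0,0,0],[-0.001,0.009,0,0,0,0],[-0.001,0.009,0,0,0,0],[-0.001,0.009,0,0,0,0],[-0.001,0.009,0,0,0,0],[-0.001,0.009,0,0,0,0],[-0.001,0.009,0,0,0,0]]'
python3 - <<'E'
from h import *
z=np.load('w3.npz')
s=env.get_state(); M=rot(s['orientation'])
p,im,d=cam('wrist'); P=pts(p,d); cv2.imwrite('pics/w4.png',im); np.savez('w4.npz',P=P,im=im)
print(s['tcp_pos'],s['wrist_force'].round(2),s['finger_gap'])
# hole: deep pixels inside plate region
roi=np.s_[150:260,240:420]
m=((P[roi][...,2]<.09)).astype(np.uint8); n,l,st,ce=cv2.connectedComponentsWithStats(m)
for i in range(1,n):
    if 60<st[i,4]<900: c=ce[i]+[240,150]; print(st[i],c,ray(p,*c,.105).round(4), 'tool delta',(M.T@(ray(p,*c,.105)-s['tcp_pos'])).round(4))
# old block hole vs. where grasped, using w3 camera offset (fixed in tool)
E
```

```text
clock: 8.4
tcp_pos: [0.5023, -0.018, 0.2854]
orientation: [0.0, -0.027, 1.0, 0.0]
wrist_force: [1.2, -0.4, -2.9]
finger_gap: 0.0353
clock: 9.2
tcp_pos: [0.5282, 0.279, 0.2849]
orientation: [-0.0, -0.028, 1.0, 0.0]
wrist_force: [-0.8, 0.1, -2.1]
finger_gap: 0.0354
clock: 10.0
tcp_pos: [0.5294, 0.2854, 0.2854]
orientation: [0.0, -0.027, 1.0, 0.0]
wrist_force: [-0.3, 0.2, -3.8]
finger_gap: 0.0357
[0.52942162 0.28536592 0.28540803] [-0.34  0.23 -3.78] 0.0356805979089613
[ 76  49  18  16 220] [324.32727273 206.60454545] [0.5279 0.2865 0.105 ] tool delta [0.0015 0.0012 0.1804]
```

View pics/w4.png

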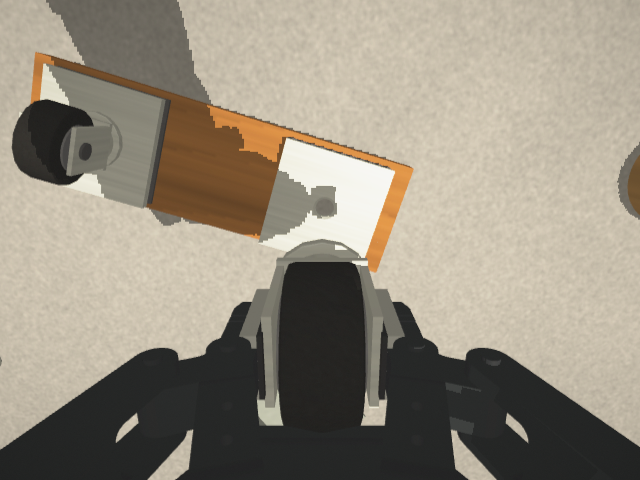

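Wrist view: the hole is at (324,207) on the bright plate, and the stem axis is 1.5 mm and 1.2 mm off it. I correct that, lower to about 10 mm above the mouth, and check from the fixed cameras.

```bash
python3 -m creep '[[0.001,0,0.005,0,0,0],[0.001,0.001,0.02,0,0,0],[0.001,0.001,0.04,0,0,0],[0.0015,0.001,0.06,0,0,0],[0.0015,0.001,0.078,0,0,0],[0.0015,0.001,0.09,0,0,0],[0.0015,0.001,0.095,0,0,0],[0.0015,0.001,0.095,0,0,0]]'
python3 - <<'E'
from h import *
s=env.get_state(); M=rot(s['orientation']); g=s['tcp_pos']; print(g,s['wrist_force'].round(2))
def px(p,w):
    c=rot(p['orientation']).T@(np.array(w)-p['position']); return p['cx']+p['fx']*c[0]/-c[2],p['cy']-p['fy']*c[1]/-c[2]
o=np.zeros((400,800,3),np.uint8)
for k,n in enumerate(('scene','side')):
    pp,I,d=cam(n); u,v=map(int,px(pp,g+[0,0,-.08])); x0,y0=u-32,v-32
    o[:,k*400:k*400+400]=cv2.resize(I[y0:y0+65,x0:x0+65],(400,400),interpolation=cv2.INTER_CUBIC)
    print(n,'orig',x0,y0,'scale 6.15; tip exp',np.round((np.array(px(pp,g+[0,0,-.0745]))-[x0,y0])*6.154),'hole exp',np.round((np.array(px(pp,[.528,.2866,.105]))-[x0,y0])*6.154))
cv2.imwrite('pics/g5.png',o)
# block-hole consistency: vacated hole at (322,198) with TCP .4768,-.3067,.2841
p=env.camera_params('wrist'); R_=M.T@rot(p['orientation']); c=M.T@(np.array(p['position'])-g)
r=R_@np.array([(322-p['cx'])/p['fx'],-(198-p['cy'])/p['fy'],-1]); print('block hole in tool',c+r*(.2241-c[2])/r[2])
E
```

```text
clock: 10.85
tcp_pos: [0.5274, 0.2864, 0.1897]
orientation: [-0.001, -0.027, 1.0, -0.0]
wrist_force: [0.1, -0.1, -2.2]
finger_gap: 0.0353
[0.52744773 0.28642434 0.18968988] [ 0.13 -0.1  -2.24]
scene orig 389 128 scale 6.15; tip exp [205. 188.] hole exp [201. 209.]
side orig 169 96 scale 6.15; tip exp [198. 183.] hole exp [203. 208.]
block hole in tool [-0.00173841 -0.00023186  0.2241    ]
```

View pics/g5.png

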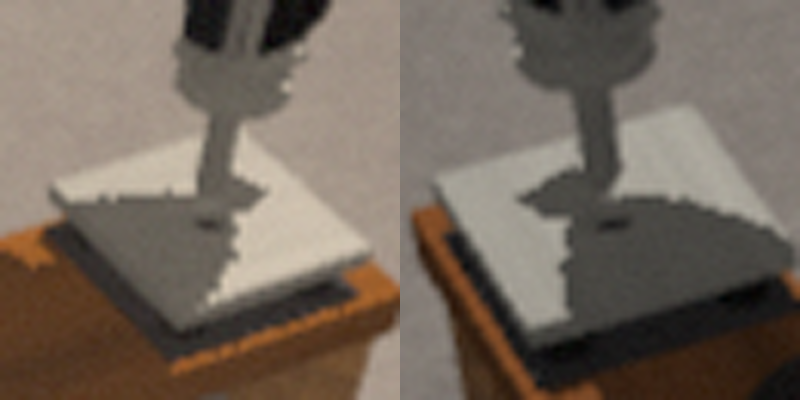

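The tip is centred over the hole to about 1–1.5 mm: scene tip (212,193) over hole (208,222), side tip (202,200) over hole (212,222). The taper and chamfer cover that. I insert slowly and watch the side forces.

```bash
python3 -m creep '[[-0.0007,-0.0004,0,0,0,0],[-0.0007,-0.0004,0.003,0,0,0],[-0.0007,-0.0004,0.006,0,0,0],[-0.0007,-0.0004,0.01,0,0,0],[-0.0007,-0.0004,0.014,0,0,0],[-0.0007,-0.0004,0.018,0,0,0],[-0.0007,-0.0004,0.022,0,0,0],[-0.0007,-0.0004,0.022,0,0,0]]'
python3 - <<'E'
from h import *
for i in range(3):
    s=env.get_state(); print(s['tcp_pos'].round(5),s['wrist_force'].round(2),s['ft_torque'].round(3)); cam('side')
E
```

```text
clock: 11.75
tcp_pos: [0.5285, 0.2863, 0.1676]
orientation: [-0.0, -0.027, 1.0, 0.0]
wrist_force: [1.0, 0.6, -3.1]
finger_gap: 0.0355
[0.52853 0.2863  0.16763] [ 0.98  0.65 -3.06] [ 0.254 -0.264  0.022]
[0.52854 0.2863  0.16794] [ 1.28  0.65 -3.21] [ 0.205 -0.177  0.011]
[0.52857 0.28629 0.16817] [ 0.61  0.85 -3.95] [ 0.172 -0.148  0.018]
```

Light contact, about 1 N pushing toward +x and +y. I shift that way and continue down.

```bash
python3 -m creep '[[-0.0004,0.0005,0,0,0,0],[-0.0008,0.0008,0,0,0,0],[-0.0008,0.0008,0.002,0,0,0],[-0.0008,0.0008,0.004,0,0,0],[-0.0008,0.0008,0.006,0,0,0],[-0.0008,0.0008,0.008,0,0,0],[-0.0008,0.0008,0.01,0,0,0],[-0.0008,0.0008,0.01,0,0,0]]'
python3 - <<'E'
from h import *
for i in range(3):
    s=env.get_state(); print(s['tcp_pos'].round(5),s['wrist_force'].round(2),s['ft_torque'].round(3)); cam('side')
E
```

```text
clock: 12.7
tcp_pos: [0.529, 0.2869, 0.1579]
orientation: [-0.0, -0.027, 1.0, -0.0]
wrist_force: [0.6, 0.3, -2.4]
finger_gap: 0.0351
[0.52903 0.28693 0.15786] [ 0.6   0.28 -2.44] [-0.026 -0.017 -0.02 ]
[0.52912 0.28697 0.15807] [-0.03 -0.05 -2.11] [-0.01   0.031  0.073]
[0.52925 0.28702 0.15822] [ 0.25  0.71 -2.44] [-0.011 -0.046  0.012]
```

Contact is gone. I continue down to just above the plate.

```bash
python3 -m creep '[[-0.0003,0.0003,0.003,0,0,0],[-0.0003,0.0003,0.006,0,0,0],[-0.0003,0.0003,0.01,0,0,0],[-0.0003,0.0003,0.014,0,0,0],[-0.0003,0.0003,0.018,0,0,0],[-0.0003,0.0003,0.021,0,0,0],[-0.0003,0.0003,0.023,0,0,0],[-0.0003,0.0003,0.023,0,0,0]]'
python3 - <<'E'
from h import *
for i in range(3):
    s=env.get_state(); print(s['tcp_pos'].round(5),s['wrist_force'].round(2),s['ft_torque'].round(3)); cam('side')
E
```

```text
clock: 13.65
tcp_pos: [0.5294, 0.2873, 0.1349]
orientation: [-0.0, -0.027, 1.0, -0.0]
wrist_force: [0.2, -0.1, -3.3]
finger_gap: 0.0353
[0.52936 0.28726 0.13489] [ 0.23 -0.07 -3.25] [-0.023  0.037  0.019]
[0.52948 0.28729 0.13517] [-0.42  0.07 -2.53] [ 0.019  0.035 -0.023]
[0.52963 0.28737 0.13537] [ 0.37  0.65 -1.45] [-0.007  0.043  0.025]
```

```bash
python3 -m creep '[[0,0,0.002,0,0,0],[0,0,0.004,0,0,0],[0,0,0.005,0,0,0],[0,0,0.006,0,0,0],[0,0,0.007,0,0,0],[0,0,0.008,0,0,0],[0,0,0.009,0,0,0],[0,0,0.009,0,0,0]]'
python3 - <<'E'
from h import *
for i in range(5):
    s=env.get_state(); print(s['tcp_pos'].round(5),s['wrist_force'].round(2),s['ft_torque'].round(3)); cam('side')
E
```

```text
clock: 14.6
tcp_pos: [0.5295, 0.2873, 0.1268]
orientation: [0.0, -0.027, 1.0, 0.0]
wrist_force: [-2.1, -1.8, 3.9]
finger_gap: 0.0353
[0.52955 0.28732 0.12684] [-2.1  -1.75  3.85] [-0.294  0.609 -0.077]
[0.52955 0.28734 0.12684] [-3.14 -1.71  3.36] [-0.278  0.613 -0.014]
[0.52953 0.28737 0.12679] [-2.82 -1.58  5.43] [-0.247  0.615 -0.064]
[0.52954 0.28736 0.12675] [-2.3  -1.82  4.52] [-0.294  0.624  0.005]
[0.52955 0.28734 0.12667] [-2.39 -1.51  4.01] [-0.288  0.622  0.003]
```

Contact: about 4 N plus roughly 3 N of caster weight, at about 2.5 mm travel. A side force of about (−2.5, −1.7) N remains, so I relieve it and press on.

```bash
python3 -m creep '[[0.0004,-0.0003,0,0,0,0],[0.0008,-0.0005,0,0,0,0],[0.0008,-0.0005,0.001,0,0,0],[0.0008,-0.0005,0.002,0,0,0],[0.0008,-0.0005,0.003,0,0,0],[0.0008,-0.0005,0.004,0,0,0],[0.0008,-0.0005,0.004,0,0,0],[0.0008,-0.0005,0.004,0,0,0]]'
python3 - <<'E'
from h import *
A=[]
for i in range(6):
    s=env.get_state(); A.append(np.r_[s['tcp_pos'],s['wrist_force'],s['ft_torque']]); cam('side')
print(np.mean(A,0).round(4)); print(rot(s['orientation']).round(4))
E
```

```text
clock: 15.65
tcp_pos: [0.5295, 0.2873, 0.1236]
orientation: [0.001, -0.027, 1.0, 0.001]
wrist_force: [-2.8, -0.4, 10.3]
finger_gap: 0.0354
[ 5.29500e-01  2.87300e-01  1.23700e-01 -3.11810e+00  7.50000e-03
  1.02475e+01 -1.16900e-01  6.90600e-01 -2.67000e-02]
[[-0.9985 -0.0541  0.0022]
 [-0.0541  0.9985  0.0012]
 [-0.0023  0.0011 -1.    ]]
```

```bash
python3 -m creep '[[0.0005,0,0.0002,0,0,0],[0.001,0,0.0004,0,0,0],[0.001,0,0.0006,0,0,0],[0.001,0,0.0008,0,0,0],[0.001,0,0.0008,0,0,0],[0.001,0,0.0008,0,0,0],[0.001,0,0.0008,0,0,0],[0.001,0,0.0008,0,0,0]]'
python3 - <<'E'
from h import *
A=[]
o=np.zeros((400,800,3),np.uint8)
def px(p,w):
    c=rot(p['orientation']).T@(np.array(w)-p['position']); return p['cx']+p['fx']*c[0]/-c[2],p['cy']-p['fy']*c[1]/-c[2]
for i in range(6):
    s=env.get_state(); A.append(np.r_[s['tcp_pos'],s['wrist_force'],s['ft_torque']]); n=('scene','side')[i%2]; p,I,d=cam(n)
    if i<2:
        u,v=map(int,px(p,[.529,.287,.11])); o[:,i*400:i*400+400]=cv2.resize(I[v-38:v+27,u-32:u+33],(400,400),interpolation=cv2.INTER_CUBIC)
        P=pts(p,d); Q=P.reshape(-1,3); m=(abs(Q[:,0]-.529)<.05)&(abs(Q[:,1]-.287)<.05)&(Q[:,2]>.09)&(Q[:,2]<.102)&(np.hypot(Q[:,0]-.529,Q[:,1]-.287)>.026); q=Q[m]; c=np.linalg.lstsq(np.c_[q[:,:2]-[.529,.287],np.ones(len(q))],q[:,2],rcond=None)[0]; print(n,len(q),'plate slope',c[:2].round(4),'z',c[2].round(4))
print(np.mean(A,0).round(4)); cv2.imwrite('pics/g6.png',cv2.convertScaleAbs(o,alpha=1.6))
E
```

```text
clock: 16.75
tcp_pos: [0.5295, 0.2873, 0.1234]
orientation: [0.002, -0.027, 1.0, 0.001]
wrist_force: [-1.5, -0.3, 11.0]
finger_gap: 0.0352
scene 558 plate slope [-0.0068  0.0135] z 0.0976
side 813 plate slope [0.0076 0.0084] z 0.0967
[ 0.5295  0.2873  0.1234 -1.2353  0.2214 11.0735 -0.1879  0.3963 -0.0192]
```

View pics/g6.png

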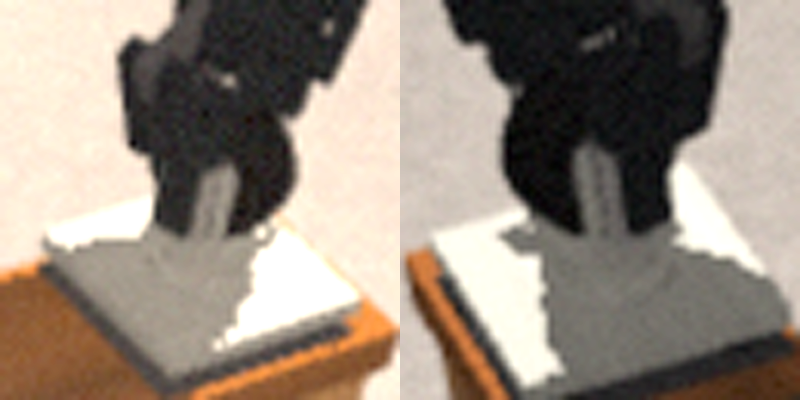

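The flange is flat on the plate with no visible gap, and the plate has sunk about 6 mm. One small extra push brings it to about 15 N.

```bash
python3 -m creep '[[0.0002,0,0.0003,0,0,0],[0.0004,0,0.0006,0,0,0],[0.0004,0,0.0009,0,0,0],[0.0004,0,0.0012,0,0,0],[0.0004,0,0.0014,0,0,0],[0.0004,0,0.0014,0,0,0],[0.0004,0,0.0014,0,0,0],[0.0004,0,0.0014,0,0,0]]'
python3 - <<'E'
from h import *
A=[]
for i in range(14):
    s=env.get_state(); A.append(np.r_[s['tcp_pos'],s['wrist_force'],s['ft_torque'],s['finger_gap']]); cam('side')
A=np.array(A); print(A[:7].mean(0).round(4)); print(A[7:].mean(0).round(4)); print(s['clock'],rot(s['orientation'])[:,2])
E
```

```text
clock: 17.85
tcp_pos: [0.5295, 0.2873, 0.1224]
orientation: [0.003, -0.027, 1.0, 0.001]
wrist_force: [-0.8, -0.5, 12.8]
finger_gap: 0.0355
[ 5.29500e-01  2.87300e-01  1.22400e-01 -9.27700e-01 -3.43300e-01
  1.29588e+01 -2.41500e-01  4.13500e-01  5.00000e-04  3.51000e-02]
[ 5.29500e-01  2.87300e-01  1.22400e-01 -1.03090e+00 -4.47600e-01
  1.24661e+01 -2.26300e-01  4.05900e-01 -4.60000e-03  3.52000e-02]
18.5 [ 0.00512832  0.0015997  -0.99998557]
```

The push is steady: wrist 12.7 N plus about 2.8 N of caster weight gives about 15.5 N on the plate, at about 6.8 mm travel. I'm handing in.

```bash
python3 -c "
from workcell import env
print(env.hand_in()); s=env.get_state(); print(s['clock'],s['tcp_pos'],s['wrist_force'],s['finger_gap'])"
```

```text
the job is handed in; nothing more can be done
None
the job is handed in; nothing more can be done
```

I took the larger black-wheeled caster out of the storage block and put its stem through the hole of the empty mount. It was still gripped (70 N) and pressed flat on the plate when I handed in at about 18.5 s of the 51 s allowed. I didn't touch the blue casters, the small caster or the wrench; the last wrist views that showed the small caster and the wrench had them in place.

**Push:** it held steady for the last 0.6 s. The wrist read about 12.7 N, which with the caster's estimated 2.8 N of weight puts about 15.5 N on the plate. The tool's height put plate travel at about 6.8 mm, which fits the spring figures. An earlier depth reading showed about 6 mm of travel, at about 13.9 N.

**Fit:** the fixed cameras showed the flange flat on the plate, with no visible gap.

**Imperfect or in disagreement:**
- **Hole position:** the camera readings of the hole against the stem tip differed by 1–1.5 mm, and I settled this by feel during insertion.
- **Side load:** about 1 N of side force and 0.4 N·m of moment remained at the end, down from about 3 N and 0.7 N·m.
- **Tool tilt:** the tool ended about 0.3° off vertical.

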